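# Hold a sample tube up to the bar-code reader

## Task

The glass bottle is blocking the bar-code reader: first lift it away and stand it upright in the grey spill tray. Then take the red-capped tube out of the yellow rack and hold it up to the reader, upright and still in the air, with its bar-code label squarely facing the window, level with the middle of the window and about 10 cm from it. Finish while still holding it there, and do not knock the reader, the other tubes or anything else on the bench.

Things in the scene. Friction and masses are not known exactly. Their poses are not given: they have to be found in the camera images.
- bottle: clear-blue 250 ml laboratory glass bottle, 70 mm across, 143 mm tall, about 0.3 to 0.55 kg, with a blue ribbed screw cap 54 mm across over its top 27 mm (the place to grip it, from above); origin at the centre of its underside, z up. Starts on the bench close in front of the reader's window
- tray: fixed shallow grey plastic spill tray, 180 mm (its x) by 150 mm (its y), empty; origin at the centre of its underside on the bench, floor 4 mm thick, rim 4 mm thick and 16 mm high
- rack: fixed yellow tube rack, 226 mm long (its y) by 56 mm, top 62 mm above the bench; a row of five 32 mm holes 42 mm apart along y, the third at the centre; tubes stand 1.5 mm loose in the middle and two end holes (which is where varies), tips 5 mm above the bench, caps 100 to 122 mm above it. Origin at the centre of its underside
- red_tube: the tube wanted, the only red cap, about 55 g: amber 50 ml conical tube, 117 mm tall, body 29 mm across, cap 35 mm across over its top 22 mm; white bar-code label from 52 to 92 mm up, around a quarter of the girth, turned roughly away from the robot; a white line on the cap's top points to the label side. Origin at the tip underneath, z up its axis, +x towards the label's middle
- red_tube_label (a point): the middle of the red tube's label: 15 mm out from the tube's axis on its +x side, 72 mm above the tip
- red_tube_cap (a point): the middle of the top of the red cap, 117 mm above the tip
- blue_tube_a: bystander in the rack, blue cap: amber 50 ml conical tube, 117 mm tall, body 29 mm across (cone over the lowest 15 mm), screw cap 35 mm across over its top 22 mm; origin at the middle of its tip underneath, z up its axis, +x axis towards the middle of its white bar-code label
- blue_tube_b: bystander in the rack, blue cap: amber 50 ml conical tube, 117 mm tall, body 29 mm across (cone over the lowest 15 mm), screw cap 35 mm across over its top 22 mm; origin at the middle of its tip underneath, z up its axis, +x axis towards the middle of its white bar-code label
- reader: fixed bar-code reader: light grey head 80 mm wide and 84 mm high (108 to 192 mm above the bench) on a post with a dark foot 100 x 92 mm, its dark red window facing its -x, a red stripe on its top near the window; origin on the bench below the head, +x level, from the window into the reader (a label faces the window when the tube's +x points the same way), z up
- reader_window (a point): the middle of the reader's window, 32 mm in front (-x) of the reader's origin, 150 mm above the bench
- read_point (a point): point in the air where the label should be: straight in front of the middle of the window, 100 mm from it, 150 mm above the bench; same axes as the reader
- carton: bystander: red and white milk carton, 95 x 95 x 254 mm, at the left of the bench; origin under its centre
- beaker: bystander: pale beaker, 72 mm across, 92 mm tall; origin under its centre
- loose_cap: bystander: blue tube cap lying open side up on the bench near the robot, 35 mm across, 14 mm high; origin under its centre
Things that resemble listed ones, but are neither listed nor needed, are in the scene too. Several things look just like the bottle: the one meant starts farthest to the robot's left. Leave any turquoise look-alike of the red_tube alone.

How it is judged (in metres and radians):
On the way, in this order (a step that is already met when the one before it is completed fails the run):
1. the bottle stands upright in the tray, let go (x of bottle in the frame of tray between -0.09 and 0.09 m and y of bottle in the frame of tray between -0.075 and 0.075 m and z of bottle in the frame of tray between -0.002 and 0.008 m and angle between bottle's own z axis and vertical below 0.06 rad and linear speed of bottle below 0.02 m/s and contact force between bottle and the fingers below 0.1 N), for 0.2 s.
2. the red-capped tube is drawn up out of the rack in the fingers (height (world z) of red_tube above 0.045 m and contact force between red_tube and the fingers above 0.5 N and contact force between red_tube and rack below 0.05 N), for 0.1 s.
At the end, for the whole second after the job is handed in: The bottle stands upright (0.06 rad) and still in the tray, released. The fingers alone hold the red-capped tube still and upright (0.15 rad), its label 100 +- 25 mm from the window, within 18 mm of the window's middle sideways and in height, facing it within 0.26 rad (all of step 1 and x of red_tube_label in the frame of reader between -0.157 and -0.107 m and y of red_tube_label in the frame of reader between -0.018 and 0.018 m and z of red_tube_label in the frame of reader between 0.132 and 0.168 m and angle between red_tube's own z axis and vertical below 0.15 rad and angle between the x axis of red_tube and the x axis of reader, either way round below 0.26 rad and x of reader_window in the frame of red_tube above 0 m and contact force between red_tube and the fingers above 1 N and linear speed of red_tube below 0.02 m/s and angular speed of red_tube below 0.2 rad/s and contact force between red_tube and rack below 0.05 N and contact force between red_tube and reader below 0.05 N and contact force between red_tube and tray below 0.05 N and contact force between red_tube and bottle below 0.05 N and contact force between red_tube and blue_tube_a below 0.05 N and contact force between red_tube and blue_tube_b below 0.05 N); the arm keeps its last pose, push and grip.
It fails at once if a blue-capped tube is pulled out or knocked over (distance of any of blue_tube_a, blue_tube_b from where it was at the start of the episode above 0.03 m or angle between any of blue_tube_a, blue_tube_b's own z axis and vertical above 0.3 rad).
It fails at once if the carton, beaker or loose cap is pushed away (30 mm) or knocked over (distance of any of carton, beaker, loose_cap from where it was at the start of the episode above 0.03 m or angle between any of carton, beaker, loose_cap's own z axis and vertical above 0.3 rad).
It fails at once if the bottle is tipped over (angle between bottle's own z axis and vertical above 0.5 rad).
It fails at once if the reader is knocked (contact force between reader and anything else above 8 N).
It also fails if it takes over 64 s, if anything falls off the work surface, if the arm or the gripper's body presses on something with over 40 N, if the wrist force passes 120 N, or if a joint passes its speed limit or range.

## Robot

A 7-joint arm with a two-finger parallel gripper is mounted at the origin on the work surface. World frame = base frame: x ahead of the robot, y to its left, z up, the work surface at z = 0. Lengths are in m, angles in degrees, forces in N, time in s.
With the tool pointing down it reaches from about 0.425 to 0.875 m from the base axis. Payload 4.7 kg.
Tool frame: the origin (TCP) lies at the very end of the fingers, on their centre line; the grasp point (between the pads) lies env.grip_point_offset behind it (env.grip_point_offset is the distance from the TCP to the grasp point, in m); z points along the fingers, y is the direction in which the jaws open and shut (so a half turn about z gives the same grasp; the last joint's range is limited). The gripper opens to 87 mm and grips with 3 to 60 N. Pads are 19 mm wide; open, the fingers measure 117 mm over their backs; the gripper's body (75 mm by 190 mm) begins 51 mm behind the grasp point.
Start: joints at [-75.854, 18.392, -4.016, 83.108, 1.295, 78.541, -3.26], TCP at [0.15, 0.632, 0.223] pointing down, gripper open.
Joint ranges: [-163.93, 163.93], [-17.29, 119.83], [-79.2, 71.16], [3.27, 140.29], [-89.18, 269.18], [5.43, 117.66], [-154.24, 154.24]. Speed limits (degrees/s): [147.25, 147.25, 180, 180, 180, 180, 180].

## Interface

Orientations are given as [roll, pitch, yaw] about the fixed x, y, z axes, in that order (R = Rz(yaw) Ry(pitch) Rx(roll)).
In Python, from cell import env gives the robot as it stands.
- The arm moves only by the tool send_rows, never from a script. Its argument "plan" is a list of rows, each a list of 7 numbers: the finger opening in mm, from 0 to 87, then the shift along the tool's x, y, z in mm, then the turn, a rotation vector about the tool's x, y, z in rad. A call has 1 to 12 rows; each row shifts and turns the commanded pose from where the row before left it, along the tool's axes as they then stand; what a row does not reach is not made up. A row lasts 1/10 s, in which the tool goes at most 50 mm and 8.59 degrees, less where a joint would pass 70% of its speed; a pose out of reach is approached as far as the arm can. A call is refused whole if a number of a shift passes 50 or a number of a turn 0.15, either way. A call with a gripper value outside its range is refused whole. The fingers move at their own pace and stop on an object; "grip_force" is the grip in N (left out, the last holds). Time passes only in rows, so rows that do not move let the fingers close. It gives the time, the measured TCP pose, the force and the opening at its end, in the units of the state.
- env.get_obs(): the state, without advancing time (a new reading comes with each control period).
- env.read_camera(name): name is "scene" or "top" or "wrist"; returns the picture (400x640x3 uint8, red, green, blue); there is no depth.
- env.get_calibration(name): a dict with "fx", "fy", "cx", "cy" (pixels), "k1" (the pictures are not rectified: a ray, as slopes to the right and down, at radius r is drawn at 1 + k1 r^2 times it, then the intrinsics apply), "extrinsics" (4x4, takes a point from camera to world coordinates). Camera axes: x right, y down, z forward; pixel columns grow to the right and rows downward; lengths in m; the calibration is good to about 2 mm. A picture is of the moment at which its call begins: read the wrist's pose just before it. get_calibration takes no time and is no camera call; for the wrist camera it gives the pose at the moment of the call.
- env.sign_off(): hands the job in, once; it reports no verdict.
Trained networks look in the newest picture that a camera, given by its name, has taken for a name from the list of things; names that differ only in an ending like _2 or _b are one class to them, and where a whole thing is asked for, a point or a joint stands for the part that bears it (a point fixed in the world has none). Each returns a list of dicts, best first, with "confidence" (0 to 1); they miss things now and then, are a little off and sometimes report something else, mostly with a low value. They report only what shows in the picture. A call takes as long as a camera call. They do not tell look-alikes from the thing itself.
- env.regions_of(camera, query): "region" (400x640 bool, what is visible of it) and "rect" ([left, top, right, bottom] in pixels, round what is visible of it).
The state is a dict: "time_s": time; "qpos": joint angles; "joint_velocities": joint speeds; "effort": joint torques, N m; "tool_pos": TCP position; "tool_rot": TCP orientation; "force": force on the tool from outside, world axes, zero at the start; "wrist_torque": the same for the moment, N m; "grip_width": finger opening in m.
Only numpy, scipy, OpenCV 4.12 (cv2) and the standard library are available. Lean on these libraries where they do the work, as an engineer would, in place of code of your own. Each camera call takes 0.05 s, during which the arm holds its last target. There are 200 camera calls.

## Working session

There is one attempt and no reset: what is moved stays moved. The work goes in short steps, Python scripts to look and compute and a tool call to move; the robot and the scene stay as the last step left them, time stands still between calls to the robot, and variables do not carry over. Pictures are saved under pics/ and viewed, about 8 in all and at most 12, crops included, and the job is handed in when it is done.

Besides the shell and the picture viewer there is one more tool, called after "Request:" by a JSON object that holds its "method" and its "body". send_rows: Moves the arm, as the interface text tells. Its arguments: {"type":"object","properties":{"plan":{"type":"array"},"grip_force":{"type":"number"}},"required":["plan"]}

```bash
ls; mkdir -p pics
cat > h.py <<'E'
import numpy as np, cv2
from cell import env
def ray(cam,uv,C=None):
    c=C or env.get_calibration(cam)
    K=np.array([[c['fx'],0,c['cx']],[0,c['fy'],c['cy']],[0,0,1]])
    p=cv2.undistortPoints(np.array(uv,float).reshape(-1,1,2),K,np.array([c['k1'],0,0,0,0.]))[:,0]
    E=np.array(c['extrinsics']); d=np.c_[p,np.ones(len(p))]@E[:3,:3].T
    return E[:3,3],d
def atz(cam,uv,z,C=None):
    o,d=ray(cam,uv,C); return o+d*((z-o[2])/d[:,2])[:,None]
def proj(cam,P,C=None):
    c=C or env.get_calibration(cam); E=np.array(c['extrinsics'])
    q=(np.array(P,float).reshape(-1,3)-E[:3,3])@E[:3,:3]; s=q[:,:2]/q[:,2:]
    s=s*(1+c['k1']*(s**2).sum(1,keepdims=True)); return s*[c['fx'],c['fy']]+[c['cx'],c['cy']]
def save(n,im): cv2.imwrite('pics/'+n+'.png',im[...,::-1])
E
python3 - <<'E'
from h import *
for n in('scene','top'):
    save(n+'0',env.read_camera(n)); c=env.get_calibration(n);print(n,np.round(np.array(c['extrinsics']),3).tolist(),c['fx'])
    for q in('bottle','tray','rack','red_tube','blue_tube_a','reader','carton','beaker','loose_cap'):
        print(q,[(r['rect'],round(r['confidence'],2)) for r in env.regions_of(n,q)])
o=env.get_obs();print(o['time_s'],o['tool_pos'],o['tool_rot'],o['force'],env.grip_point_offset)
E
```

```text
pics
scene [[0.351, 0.656, -0.668, 1.517], [0.936, -0.261, 0.236, -0.248], [-0.019, -0.708, -0.706, 1.144], [0.0, 0.0, 0.0, 1.0]] 428.1401681267986
bottle [([352.1, 195.7, 374.7, 239.4], 0.97), ([330.5, 150.6, 346.5, 188.0], 0.72), ([360.4, 164.8, 383.3, 208.7], 0.69)]
tray [([269.6, 188.8, 327.4, 236.7], 0.91), ([399.9, 155.5, 432.7, 218.4], 0.61)]
rack [([173.7, 222.7, 244.8, 261.0], 0.95), ([221.7, 209.2, 236.9, 238.1], 0.35)]
red_tube [([225.1, 213.4, 235.7, 238.4], 0.74), ([221.3, 231.4, 232.5, 258.9], 0.66)]
blue_tube_a [([197.4, 218.1, 212.7, 244.8], 0.74), ([224.9, 208.8, 241.5, 239.5], 0.52)]
reader [([401.9, 160.8, 431.9, 217.6], 0.64)]
carton [([402.1, 106.2, 440.4, 166.3], 0.72), ([223.6, 208.5, 240.7, 238.8], 0.35)]
beaker [([298.6, 238.3, 320.4, 267.2], 0.66)]
loose_cap [([236.7, 198.6, 245.9, 207.2], 0.39)]
top [[-0.086, -0.974, 0.21, 0.287], [-0.996, 0.086, -0.013, 0.121], [-0.006, -0.211, -0.978, 1.399], [0.0, 0.0, 0.0, 1.0]] 463.52112813431046
bottle [([241.9, 203.8, 271.8, 231.0], 0.95), ([271.3, 249.3, 295.7, 277.5], 0.58)]
tray [([322.7, 194.7, 377.5, 259.0], 0.87), ([177.4, 167.0, 228.5, 215.8], 0.46)]
rack [([416.0, 193.6, 499.3, 222.7], 0.61)]
red_tube [([423.0, 199.7, 439.0, 212.2], 0.72), ([431.9, 170.9, 443.0, 187.4], 0.48)]
blue_tube_a [([452.9, 192.2, 466.9, 211.4], 0.58), ([479.3, 192.9, 497.7, 208.7], 0.5)]
reader [([179.8, 169.8, 228.5, 215.3], 0.69)]
carton [([120.8, 253.3, 186.0, 293.9], 0.96)]
beaker [([338.8, 139.6, 363.7, 172.0], 0.78)]
loose_cap [([404.1, 257.2, 414.2, 267.7], 0.54)]
1.0 [0.14999575 0.63246649 0.22260871] [1.79994298e+02 2.59795850e-03 1.66659766e+02] [-0.13198561  0.56654786  0.53875609] 0.0187
```

Run:
```python
from h import *
t=cv2.imread('pics/top0.png')[120:320,100:520]; s=cv2.imread('pics/scene0.png')[90:290,150:460]
cv2.imwrite('pics/v1.png',cv2.resize(t,None,fx=1.9,fy=1.9,interpolation=3)); cv2.imwrite('pics/v2.png',cv2.resize(s,None,fx=2.5,fy=2.5,interpolation=3))
```

```text
(no output)
```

View pics/v1.png

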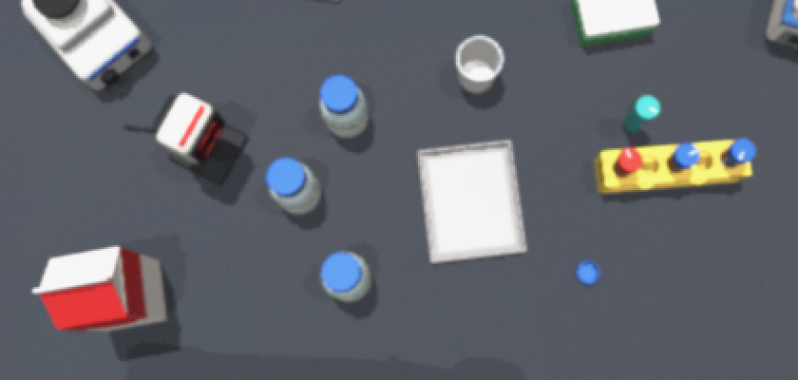

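View pics/v2.png

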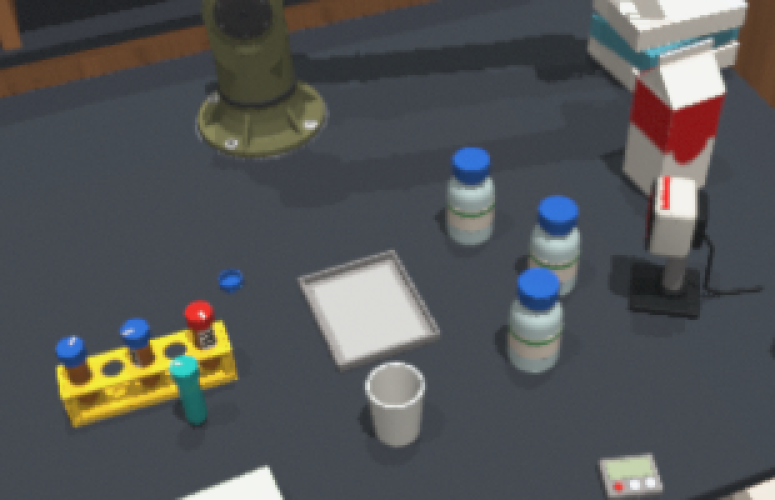

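The three look-alike bottles have cap centres at about (251,217), (279,175) and (281,262) in `top`. The one at (251,217) is farthest left and directly in front of the reader, so it is the one meant. The red cap is at about (431,204), and the turquoise look-alike stands behind the rack.

Run:
```python
from h import *
I={n:cv2.imread(f'pics/{n}0.png') for n in('top','scene')}
def blobs(n,lo,hi,amin):
    h=cv2.cvtColor(I[n],cv2.COLOR_BGR2HSV); m=cv2.inRange(h,lo,hi)
    k,l,s,c=cv2.connectedComponentsWithStats(m); return [(c[i].round(1),s[i].tolist()) for i in range(1,k) if s[i,4]>=amin]
for nm,lo,hi,z in(('blue',(100,120,90),(125,255,255),.13),('red',(0,150,120),(6,255,255),.122),('red2',(174,150,120),(180,255,255),.122),('yel',(20,120,120),(32,255,255),.062)):
  for n in('top','scene'):
    for c,s in blobs(n,lo,hi,12): print(nm,n,c,s,atz(n,c,z)[0].round(3))
# tray top corners, rect from region
for q,z in(('tray',.016),('rack',.062),('reader',.15)):
  env.read_camera('top') 
  r=env.regions_of('top',q)[0]; m=r['region'].astype(np.uint8)
  cs,_=cv2.findContours(m,0,1); b=cv2.boxPoints(cv2.minAreaRect(max(cs,key=len)));print(q,b.round(1).tolist(),atz('top',b,z).round(3).tolist())
a=cv2.resize(I['top'][160:235,170:275],None,fx=4,fy=4,interpolation=3)
b=cv2.resize(I['top'][160:235,405:505],None,fx=4,fy=4,interpolation=3)
cv2.imwrite('pics/v3.png',np.hstack([a,b])[:, :800])
```

```text
blue top [537.4 123.7] [512, 63, 71, 89, 469] [ 0.735 -0.543  0.13 ]
blue top [551.  134.6] [542, 132, 19, 6, 36] [ 0.699 -0.576  0.13 ]
blue top [158.8 151.2] [148, 141, 24, 20, 37] [0.749 0.554 0.13 ]
blue top [277.9 168.8] [268, 159, 20, 21, 313] [0.666 0.216 0.13 ]
blue top [490.8 198.4] [484, 193, 14, 12, 123] [ 0.527 -0.372  0.13 ]
blue top [460.  201.6] [455, 195, 12, 13, 106] [ 0.526 -0.285  0.13 ]
blue top [249.9 212.5] [240, 203, 21, 20, 325] [0.546 0.303 0.13 ]
blue top [278.8 262.6] [269, 253, 21, 20, 325] [0.401 0.232 0.13 ]
blue top [409.  263.1] [403, 257, 13, 13, 126] [ 0.368 -0.121  0.13 ]
blue scene [588.8  13.9] [528, 0, 112, 33, 2131] [-0.288  2.188  0.13 ]
blue scene [338.  155.5] [330, 149, 16, 15, 192] [0.4   0.232 0.13 ]
blue scene [372.8 175.4] [365, 168, 17, 16, 214] [0.545 0.303 0.13 ]
blue scene [364.7 204.9] [357, 197, 17, 17, 241] [0.664 0.217 0.13 ]
blue scene [241.9 201.7] [237, 198, 10, 9, 73] [ 0.501 -0.155  0.13 ]
blue scene [471.4 210.2] [467, 201, 10, 18, 25] [0.813 0.528 0.13 ]
blue scene [204.  222.5] [198, 217, 12, 13, 110] [ 0.546 -0.29   0.13
[... 1555 characters left out ...]
2]
tray [[318.8999938964844, 199.3000030517578], [368.5, 192.60000610351562], [376.5, 251.8000030517578], [326.8999938964844, 258.6000061035156]] [[0.592, 0.107, 0.016], [0.6, -0.047, 0.016], [0.417, -0.051, 0.016], [0.41, 0.098, 0.016]]
rack [[413.0, 200.1999969482422], [492.5, 192.10000610351562], [494.70001220703125, 214.1999969482422], [415.20001220703125, 222.3000030517578]] [[0.555, -0.169, 0.062], [0.559, -0.407, 0.062], [0.492, -0.402, 0.062], [0.489, -0.167, 0.062]]
reader [[165.5, 186.6999969482422], [186.60000610351562, 157.39999389648438], [234.60000610351562, 192.0], [213.5, 221.1999969482422]] [[0.636, 0.53, 0.15], [0.716, 0.469, 0.15], [0.604, 0.339, 0.15], [0.527, 0.4, 0.15]]
```

View pics/v3.png

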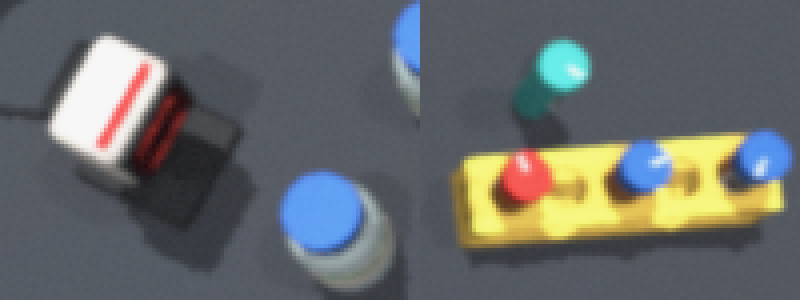

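Run:
```python
from h import *
g=cv2.imread('pics/top0.png'); h=cv2.cvtColor(g,cv2.COLOR_BGR2HSV)
m=((h[...,1]>110)&((h[...,0]<8)|(h[...,0]>172))&(h[...,2]>170)); m[:165]=0;m[205:]=0;m[:,:185]=0;m[:,215:]=0
ys,xs=np.nonzero(m); print(len(xs)); P=atz('top',np.c_[xs,ys],.192)[:,:2]; c=P.mean(0); u=np.linalg.svd(P-c)[2][0]; e=(P-c)@u
print('stripe',c.round(4),'dir',np.degrees(np.arctan2(u[1],u[0])),e.min(),e.max())
# white head top
w=((h[...,1]<40)&(h[...,2]>200)).astype(np.uint8)[160:235,165:230]|m[160:235,165:230].astype(np.uint8)
cs,_=cv2.findContours(w,0,1); b=cv2.boxPoints(cv2.minAreaRect(max(cs,key=len)))+[165,160]; Q=atz('top',b,.192);print(b.round(1).tolist(),Q.round(3).tolist(),np.linalg.norm(np.diff(Q,axis=0),axis=1))
C=g[190:230,410:450];cv2.imwrite('pics/cap.png',cv2.resize(C,None,fx=8,fy=8,interpolation=3))
r=env.regions_of('top','carton');print([atz('top',[(x['rect'][0]+x['rect'][2])/2,(x['rect'][1]+x['rect'][3])/2],.2).round(3) for x in r[:1]])
o=env.get_obs();R=cv2.Rodrigues(np.zeros(3))[0];w=env.get_calibration('wrist');print(np.round(np.array(w['extrinsics']),3).tolist(),w['fx'])
```

```text
47
stripe [0.6176 0.4224] dir 148.56881522856384 -0.030976382845340118 0.03045439354837455
[[181.0, 192.3], [195.3, 167.2], [211.5, 176.4], [197.1, 201.5]] [[0.605, 0.475, 0.192], [0.672, 0.435, 0.192], [0.642, 0.392, 0.192], [0.576, 0.433, 0.192]] [0.07796921 0.05214481 0.07757482]
[array([[0.391, 0.549, 0.2  ]])]
[[0.23, 0.927, 0.296, 0.069], [0.973, -0.22, -0.07, 0.651], [0.0, 0.304, -0.953, 0.385], [0.0, 0.0, 0.0, 1.0]] 330.8180592195852
```

Request:
{"method": "send_rows", "body": {"plan": [[87,0,0,-30,0,0,0],[87,0,0,-40,0,0,0],[87,0,0,-40,0,0,0],[87,0,0,-40,0,0,0],[87,0,0,0,0,0,0]]}}

```text
time_s: 1.85
tool_pos: [0.1503, 0.6344, 0.3799]
tool_rot: [179.3, -0.0, 166.7]
force: [-0.2, -0.5, 0.7]
grip_width: 0.0867
```

Request:
{"method": "send_rows", "body": {"plan": [[87,-38.4,-19.3,0,0,0,0],[87,-38.4,-19.3,0,0,0,0],[87,-38.4,-19.3,0,0,0,0],[87,-38.4,-19.3,0,0,0,0],[87,-38.4,-19.3,0,0,0,0],[87,-38.4,-19.3,0,0,0,0],[87,-38.4,-19.3,0,0,0,0],[87,-38.4,-19.3,0,0,0,0],[87,-38.4,-19.3,0,0,0,0],[87,-38.4,-19.3,0,0,0,0],[87,-38.4,-19.3,0,0,0,0],[87,-38.4,-19.3,0,0,0,0]]}}

```text
time_s: 3.05
tool_pos: [0.5459, 0.2995, 0.3721]
tool_rot: [180.0, -0.0, 166.7]
force: [-0.0, 0.4, 0.3]
grip_width: 0.0868
```

Request:
{"method": "send_rows", "body": {"plan": [[87,0,0,18,0,0,-0.14],[87,0,0,18,0,0,-0.14],[87,0,0,18,0,0,-0.14],[87,0,0,18,0,0,-0.14],[87,0,0,18,0,0,-0.14],[87,0,0,10,0,0,-0.085],[87,0,0,0,0,0,0],[87,0,0,0,0,0,0]]}}

```text
time_s: 3.85
tool_pos: [0.5449, 0.3007, 0.2725]
tool_rot: [180.0, -0.0, -148.5]
force: [0.8, -0.4, -0.3]
grip_width: 0.0872
```

Run:
```python
from h import *
o=env.get_obs();C=env.get_calibration('wrist');im=env.read_camera('wrist');save('w1',im)
print(o['tool_pos'],o['tool_rot'],o['qpos'])
for q,z in(('bottle',.13),('reader',.15)):
    for r in env.regions_of('wrist',q): print(q,r['rect'],r['confidence'])
h=cv2.cvtColor(im,cv2.COLOR_RGB2HSV);m=cv2.inRange(h,(100,120,80),(125,255,255));k,l,s,c=cv2.connectedComponentsWithStats(m)
for i in range(1,k):
    if s[i,4]>300: print(s[i],c[i],atz('wrist',c[i],.135,C).round(4))
print('tip',proj('wrist',o['tool_pos'],C))
```

```text
[0.5448873  0.30074129 0.27253209] [ 1.79999460e+02 -1.13324773e-02 -1.48485916e+02] [-39.58102947  13.86918848  10.05980967  83.38193443  -2.41811187
  82.97160573  92.00184473]
bottle [280.4, 134.1, 346.0, 215.3] 0.82
bottle [144.3, 174.8, 241.2, 271.8] 0.57
reader [323.6, 221.6, 434.9, 350.5] 0.58
[ 300    0   68   34 1641] [332.22730043  13.28945765] [[0.4146 0.236  0.135 ]]
[ 284  157   60   61 2816] [313.7006392  187.47372159] [[0.5467 0.2995 0.135 ]]
[ 146  212   64   59 2850] [177.86175439 241.41263158] [[0.6646 0.2137 0.135 ]]
tip [[316.74401324 254.67717432]]
```

View pics/w1.png

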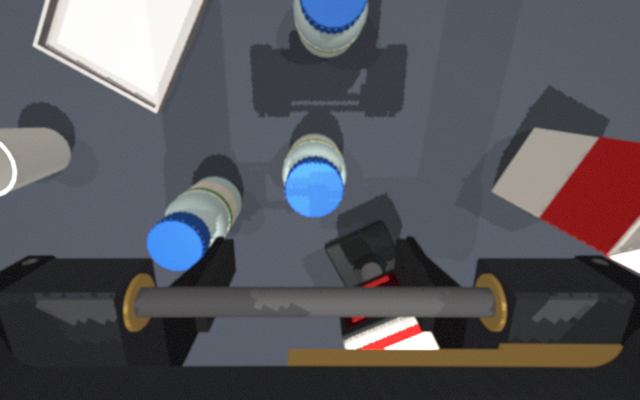

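Request:
{"method": "send_rows", "body": {"plan": [[87,0,0,35,0,0,0],[87,0,0,35,0,0,0],[87,0,0,30,0,0,0],[87,0,0,25,0,0,0],[87,0,0,15,0,0,0],[87,0,0,13,0,0,0],[87,0,0,0,0,0,0],[40,0,0,0,0,0,0],[40,0,0,0,0,0,0],[40,0,0,0,0,0,0],[40,0,0,0,0,0,0],[40,0,0,0,0,0,0]], "grip_force": 30}}

```text
time_s: 5.2
tool_pos: [0.5452, 0.3009, 0.1201]
tool_rot: [-180.0, 0.1, -148.4]
force: [1.1, -2.4, 0.1]
grip_width: 0.0549
```

Request:
{"method": "send_rows", "body": {"plan": [[40,0,0,0,0,0,0],[40,0,0,0,0,0,0],[40,0,0,-5,0,0,0],[40,0,0,-10,0,0,0],[40,0,0,-15,0,0,0],[40,0,0,-20,0,0,0],[40,0,0,-25,0,0,0],[40,0,0,-25,0,0,0],[40,0,0,-20,0,0,0],[40,0,0,-10,0,0,0],[40,0,0,0,0,0,0]]}}

```text
time_s: 6.3
tool_pos: [0.5457, 0.3013, 0.2519]
tool_rot: [180.0, 0.2, -148.4]
force: [1.5, 0.7, -3.9]
grip_width: 0.0533
```

Request:
{"method": "send_rows", "body": {"plan": [[40,8,-9.6,0,0,0,0],[40,16,-19,0,0,0,0],[40,20,-24,0,0,0,0],[40,20,-24,0,0,0,0],[40,20,-24,0,0,0,0],[40,20,-24,0,0,0,0],[40,20,-24,0,0,0,0],[40,20,-24,0,0,0,0],[40,18,-21,0,0,0,0],[40,11,-13.4,0,0,0,0],[40,5,-5.5,0,0,0,0],[40,0,0,0,0,0,0]]}}

```text
time_s: 7.5
tool_pos: [0.5039, 0.025, 0.2487]
tool_rot: [180.0, -0.1, -148.5]
force: [0.5, -0.2, -4.6]
grip_width: 0.0534
```

Request:
{"method": "send_rows", "body": {"plan": [[40,0,0,15,0,0,0],[40,0,0,25,0,0,0],[40,0,0,25,0,0,0],[40,0,0,25,0,0,0],[40,0,0,15,0,0,0],[40,0,0,8,0,0,0],[40,0,0,5,0,0,0],[40,0,0,0,0,0,0]]}}

```text
time_s: 8.3
tool_pos: [0.5046, 0.0271, 0.131]
tool_rot: [180.0, -0.0, -148.3]
force: [-0.5, -0.6, -4.0]
grip_width: 0.053
```

Request:
{"method": "send_rows", "body": {"plan": [[40,0,0,2,0,0,0],[40,0,0,2,0,0,0],[40,0,0,2,0,0,0],[40,0,0,0.5,0,0,0],[40,0,0,0,0,0,0]]}}

```text
time_s: 8.8
tool_pos: [0.5048, 0.0265, 0.1251]
tool_rot: [180.0, 0.0, -148.4]
force: [0.1, -0.2, -3.9]
grip_width: 0.0534
```

Request:
{"method": "send_rows", "body": {"plan": [[40,0,0,1,0,0,0],[40,0,0,1,0,0,0],[40,0,0,0,0,0,0]]}}

```text
time_s: 9.1
tool_pos: [0.5054, 0.0266, 0.1239]
tool_rot: [-180.0, 0.1, -148.4]
force: [-2.0, -0.0, 1.5]
grip_width: 0.0531
```

Request:
{"method": "send_rows", "body": {"plan": [[87,0,0,0,0,0,0],[87,0,0,0,0,0,0],[87,0,0,0,0,0,0],[87,0,0,0,0,0,0],[87,0,0,-10,0,0,0],[87,0,0,-25,0,0,0],[87,0,0,-35,0,0,0],[87,0,0,-35,0,0,0.135],[87,0,0,-30,0,0,0.135],[87,0,0,-15,0,0,0.135],[87,0,0,0,0,0,0.135],[87,0,0,0,0,0,0.135]]}}

```text
time_s: 10.3
tool_pos: [0.5054, 0.0265, 0.2748]
tool_rot: [179.9, 0.1, 172.6]
force: [-0.4, 0.1, 0.8]
grip_width: 0.0872
```

Request:
{"method": "send_rows", "body": {"plan": [[87,0,0,0,0,0,0.135],[87,0,0,0,0,0,0.135],[87,0,0,0,0,0,0.13],[87,-16.8,-23.6,0,0,0,0],[87,-16.8,-23.6,0,0,0,0],[87,-16.8,-23.6,0,0,0,0],[87,-16.8,-23.6,0,0,0,0],[87,-16.8,-23.6,0,0,0,0],[87,-16.8,-23.6,0,0,0,0],[87,-16.8,-23.6,0,0,0,0],[87,-16.8,-23.6,0,0,0,0],[87,0,0,0,0,0,0]]}}

```text
time_s: 11.5
tool_pos: [0.5261, -0.2094, 0.2739]
tool_rot: [-179.9, 0.1, 149.6]
force: [-0.4, -0.8, -0.3]
grip_width: 0.0872
```

Run:
```python
from h import *
o=env.get_obs();C=env.get_calibration('wrist');im=env.read_camera('wrist');save('w2',im)
print(o['time_s'],o['tool_pos'],o['tool_rot'],o['qpos'])
h=cv2.cvtColor(im,cv2.COLOR_RGB2HSV)
m=(((h[...,0]<8)|(h[...,0]>172))&(h[...,1]>120)&(h[...,2]>90)).astype(np.uint8);k,l,s,c=cv2.connectedComponentsWithStats(m)
for i in range(1,k):
    if s[i,4]>150: print(s[i],c[i],atz('wrist',c[i],.122,C).round(4))
t=env.read_camera('top');save('t2',t);s=env.read_camera('scene')
for n in('top',):
    for q in('bottle','tray','reader'): print(q,[(r['rect'],round(r['confidence'],2)) for r in env.regions_of(n,q)])
a=cv2.resize(t[160:290,200:400],(760,494),interpolation=3)
save('w2b',np.vstack([im[100:400,:],cv2.resize(t[180:280,220:400],(500,278)) @np.eye(3) if 0 else cv2.resize(np.hstack([t[180:280,220:380],s[140:240,250:410]]),(640,200))]))
```

```text
11.5 [ 0.5260856  -0.20939131  0.27389474] [-1.79861403e+02  1.12779022e-01  1.49639724e+02] [-11.31212336   7.20326178  33.44845984  92.03887645  -3.84816087
  81.86792629  82.10640663]
[302 165  35  39 959] [318.24191867 183.23774765] [[ 0.5293 -0.2084  0.122 ]]
bottle [([271.0, 251.3, 295.8, 279.2], 0.94), ([335.4, 210.7, 361.7, 235.3], 0.9), ([266.5, 163.3, 290.0, 192.0], 0.68), ([421.7, 199.2, 438.9, 215.9], 0.31)]
tray [([320.1, 191.4, 375.7, 259.7], 0.57)]
reader [([169.5, 170.7, 228.0, 218.0], 0.95)]
```

View pics/w2b.png

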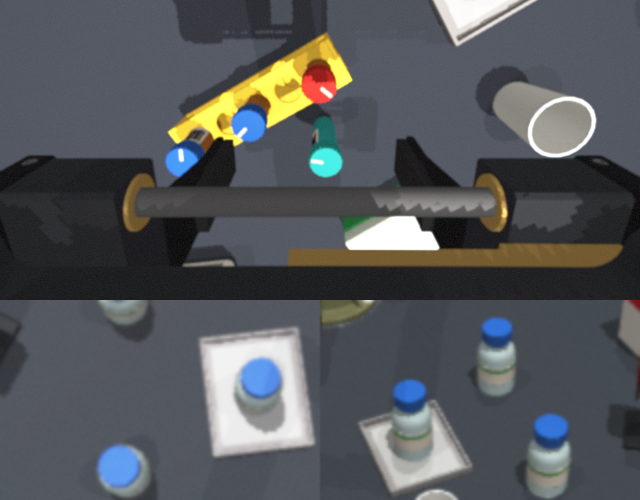

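The bottle stands upright in the tray: cap at (350,220) in `top`, and upright in `scene`. In the wrist view the red cap is at (318,183), with its white line running to about (332,196).

Run:
```python
from h import *
C=env.get_calibration('wrist');im=cv2.imread('pics/w2.png')[...,::-1].copy()
x0,y0=290,155; c=im[y0:y0+60,x0:x0+60]; h=cv2.cvtColor(c,cv2.COLOR_RGB2HSV)
red=(((h[...,0]<8)|(h[...,0]>172))&(h[...,1]>100)&(h[...,2]>80)).astype(np.uint8)
hull=np.zeros_like(red); cs,_=cv2.findContours(red,0,1); cv2.fillPoly(hull,[cv2.convexHull(max(cs,key=len))],1)
w=(h[...,1]<130)&(h[...,2]>140)&(cv2.dilate(hull,np.ones((3,3)))>0); ys,xs=np.nonzero(w)
P=atz('wrist',np.c_[xs+x0,ys+y0],.122,C)[:,:2]; 
u=np.linalg.svd(P-P.mean(0))[2][0]; print('line',P.mean(0).round(4),len(P),'dir',np.degrees(np.arctan2(u[1],u[0])))
# bright top face of cap
print('V levels',np.percentile(h[...,2][red>0],[5,25,50,75,95]))
for t in (150,190,210,230):
    b=((red>0)&(h[...,2]>t))|w; ys,xs=np.nonzero(b); Q=atz('wrist',np.c_[xs+x0,ys+y0],.122,C)[:,:2]
    print(t,len(xs),Q.mean(0).round(4),np.ptp(Q,0))
# rendered silhouette match for cap (z .1-.122 r .0175)
a=np.linspace(0,2*np.pi,60)
def sil(x,y,r=.0175):
    pts=np.vstack([proj('wrist',np.c_[x+r*np.cos(a),y+r*np.sin(a),np.full(60,z)],C) for z in(.1,.122)])-[x0,y0]
    m=np.zeros_like(red);cv2.fillPoly(m,[cv2.convexHull((pts*16).astype(np.int32))],1,shift=4);return m
full=red|w|hull
best=max(((( sil(x,y)&full).sum()/(sil(x,y)|full).sum(),x,y) for x in np.arange(.515,.54,.001) for y in np.arange(-.22,-.195,.001)));print(best)
cv2.imwrite('pics/w3.png',cv2.resize(c[...,::-1],None,fx=6,fy=6,interpolation=3))
```

```text
line [ 0.5429 -0.1984] 89 dir 21.69994050786757
V levels [123. 149. 252. 254. 255.]
150 785 [ 0.5351 -0.2024] [0.03481612 0.03309617]
190 697 [ 0.5359 -0.2034] [0.03405789 0.03200529]
210 661 [ 0.5362 -0.2039] [0.03357316 0.03151877]
230 639 [ 0.5363 -0.2041] [0.03357316 0.03139451]
(np.float64(0.9273356401384083), np.float64(0.534), np.float64(-0.20199999999999999))
```

View pics/w3.png

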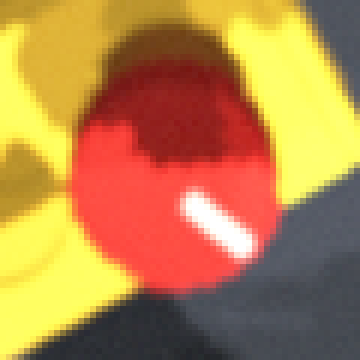

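Run:
```python
from h import *
C=env.get_calibration('wrist')
a=np.linspace(0,2*np.pi,60)
p=atz('wrist',[[320.8,188.3],[331.3,196.2]],.122,C)[:,:2];d=p[1]-p[0];print(p.round(4),'dir',np.degrees(np.arctan2(d[1],d[0])))
for n,f,box in(('top','top0',(415,190,35,35)),('scene','scene0',(212,198,35,35)),('wrist','w2',(290,150,60,60))):
    c=C if n=='wrist' else env.get_calibration(n); x0,y0,ww,hh=box; S=4
    im=cv2.resize(cv2.imread(f'pics/{f}.png')[y0:y0+hh,x0:x0+ww],None,fx=S,fy=S,interpolation=1); h=cv2.cvtColor(im,cv2.COLOR_BGR2HSV)
    red=(((h[...,0]<9)|(h[...,0]>170))&(h[...,1]>140)&(h[...,2]>70)).astype(np.uint8)
    k,l,s,_=cv2.connectedComponentsWithStats(red);red=(l==1+s[1:,4].argmax()).astype(np.uint8)
    cs,_=cv2.findContours(red,0,1);full=red*0;cv2.fillPoly(full,[cv2.convexHull(max(cs,key=len))],1)
    def sc(x,y,r=.0175):
        pts=np.vstack([proj(n,np.c_[x+r*np.cos(a),y+r*np.sin(a),np.full(60,z)],c) for z in(.1,.122)])-[x0,y0]
        m=red*0;cv2.fillPoly(m,[cv2.convexHull(((pts+.5)*S*16).astype(np.int32))],1,shift=4);return (m&full).sum()/(m|full).sum()
    print(n,max((sc(x,y),x.round(4),y.round(4)) for x in np.arange(.515,.545,.001) for y in np.arange(-.22,-.19,.001)))
```

```text
[[ 0.5361 -0.2013]
 [ 0.5484 -0.1963]] dir 22.276659391026538
top (np.float64(0.8457752255947498), np.float64(0.53), np.float64(-0.207))
scene (np.float64(0.932073544433095), np.float64(0.53), np.float64(-0.207))
wrist (np.float64(0.9363004172461753), np.float64(0.533), np.float64(-0.202))
```

Request:
{"method": "send_rows", "body": {"plan": [[75,-1.8,6.8,20,0,0,0],[75,0,0,35,0,0,0],[75,0,0,35,0,0,0],[75,0,0,30,0,0,0],[75,0,0,25,0,0,0],[75,0,0,18,0,0,0],[75,0,0,12,0,0,0],[75,0,0,6,0,0,0],[75,0,0,0,0,0,0]], "grip_force": 12}}

```text
time_s: 12.7
tool_pos: [0.532, -0.1986, 0.0918]
tool_rot: [-180.0, -0.0, 150.1]
force: [0.1, 0.3, 1.0]
grip_width: 0.075
```

Run:
```python
from h import *
o=env.get_obs();C=env.get_calibration('wrist');im=env.read_camera('wrist');t=env.read_camera('top');s=env.read_camera('scene')
print(o['time_s'],o['tool_pos'],o['tool_rot'],o['force'],proj('wrist',[[.531,-.2045,.122],o['tool_pos']],C))
save('w4',np.vstack([cv2.resize(im,(560,350)),np.hstack([cv2.resize(t[170:240,390:510],(280,200)),cv2.resize(s[180:280,140:280],(280,200))])]))
```

```text
12.7 [ 0.53195227 -0.19863753  0.09179352] [-1.79996989e+02 -3.81124841e-02  1.50090865e+02] [0.11034944 0.27899134 0.998417  ] [[304.35489443 286.90512234]
 [316.14140324 252.50099404]]
```

View pics/w4.png

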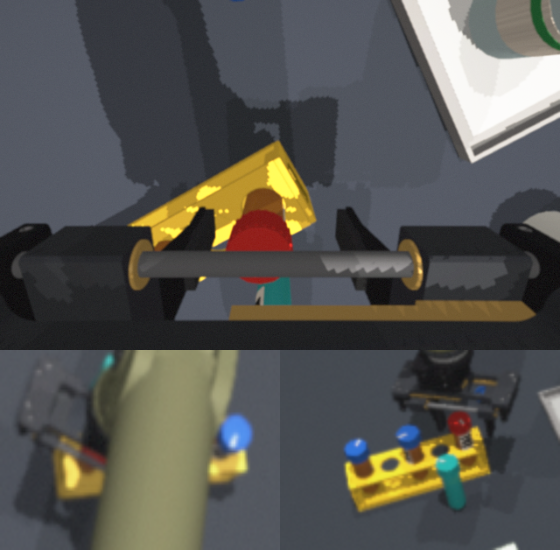

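The red cap sits between the fingers, about 7 mm left of their centre (cap at u≈297, finger centre 316). I'll correct that before closing.

Request:
{"method": "send_rows", "body": {"plan": [[75,-1,-3.5,0,0,0,0],[75,-1,-3.5,0,0,0,0],[60,0,0,0,0,0,0],[50,0,0,0,0,0,0],[45,0,0,0,0,0,0],[41,0,0,0,0,0,0],[38,0,0,0,0,0,0],[36,0,0,0,0,0,0]], "grip_force": 12}}

```text
time_s: 13.65
tool_pos: [0.5302, -0.2061, 0.092]
tool_rot: [180.0, -0.0, 150.1]
force: [-0.5, -0.6, -1.2]
grip_width: 0.0386
```

Request:
{"method": "send_rows", "body": {"plan": [[25,0,0,0,0,0,0],[25,0,0,0,0,0,0],[25,0,0,0,0,0,0],[25,0,0,0,0,0,0]], "grip_force": 15}}

```text
time_s: 14.05
tool_pos: [0.5303, -0.2062, 0.0921]
tool_rot: [180.0, 0.0, 150.0]
force: [-0.1, 0.3, -0.5]
grip_width: 0.0334
```

Request:
{"method": "send_rows", "body": {"plan": [[25,0,0,-3,0,0,0],[25,0,0,-6,0,0,0],[25,0,0,-10,0,0,0],[25,0,0,-15,0,0,0],[25,0,0,-20,0,0,0],[25,0,0,-25,0,0,0],[25,0,0,-25,0,0,0],[25,0,0,-25,0,0,0],[25,0,0,-25,0,0,0],[25,0,0,-20,0,0,0],[25,0,0,-11,0,0,0],[25,0,0,0,0,0,0]], "grip_force": 18}}

```text
time_s: 15.25
tool_pos: [0.5311, -0.2067, 0.2794]
tool_rot: [179.9, 0.2, 150.0]
force: [-0.2, 0.1, -0.6]
grip_width: 0.0334
```

Run:
```python
from h import *
o=env.get_obs();im=env.read_camera('wrist');s=env.read_camera('scene');save('s5',s);save('w5',im)
print(o['time_s'],o['tool_pos'],o['tool_rot'],o['force'],o['grip_width'],proj('scene',o['tool_pos']))
save('v5',np.vstack([cv2.resize(im[150:],(640,250)),cv2.resize(s[140:270,150:350],(540,350),interpolation=3)[:, :540] if 0 else cv2.resize(s[140:250,150:350],(640,350),interpolation=2)]))
```

```text
15.25 [ 0.53105561 -0.20673961  0.27941468] [179.92086103   0.21379845 150.03619412] [-0.23552308  0.12835556 -0.55706943] 0.03339378183278616 [[220.20660271 178.44149418]]
```

View pics/v5.png

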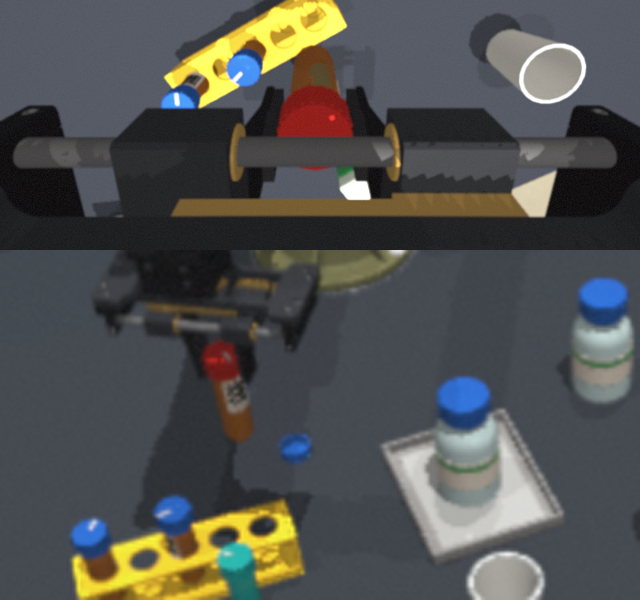

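Request:
{"method": "send_rows", "body": {"plan": [[25,4,7.5,0,0,0,0],[25,8,15,0,0,0,0],[25,12,22.4,0,0,0,0],[25,13,24.3,0,0,0,0],[25,13,24.3,0,0,0,0],[25,13,24.3,0,0,0,0],[25,13,24.3,0,0,0,0],[25,13,24.3,0,0,0,0],[25,13,24.3,0,0,0,0],[25,13,24.3,0,0,0,0],[25,13,24.3,0,0,0,0],[25,13,24.3,0,0,0,0]]}}

```text
time_s: 16.55
tool_pos: [0.5387, 0.0944, 0.2758]
tool_rot: [-179.9, -0.1, 150.1]
force: [0.0, 0.3, 0.1]
grip_width: 0.0333
```

Request:
{"method": "send_rows", "body": {"plan": [[25,13,24.3,0,0,0,0],[25,13,24.3,0,0,0,0],[25,13,24.3,0,0,0,0],[25,13,24.3,0,0,0,0],[25,13,24.3,0,0,0,0],[25,13,24.3,0,0,0,0],[25,13,24.3,0,0,0,0],[25,9,17,0,0,0,0],[25,4,7.5,0,0,0,0],[25,0,0,0,0,0,0],[25,0,0,0,0,0,-0.1],[25,0,0,0,0,0,-0.13]]}}

```text
time_s: 17.75
tool_pos: [0.5473, 0.3109, 0.2771]
tool_rot: [-179.9, 0.0, 163.3]
force: [-0.4, 0.1, -0.8]
grip_width: 0.0335
```

Request:
{"method": "send_rows", "body": {"plan": [[25,0,0,0,0,0,-0.13],[25,0,0,0,0,0,-0.13],[25,0,0,0,0,0,-0.1],[25,0,0,0,0,0,-0.035],[25,0,0,0,0,0,0],[25,0,0,0,0,0,0]]}}

```text
time_s: 18.35
tool_pos: [0.5471, 0.3116, 0.2772]
tool_rot: [-180.0, 0.0, -174.3]
force: [-0.7, 0.4, -0.8]
grip_width: 0.0334
```

Run:
```python
from h import *
o=env.get_obs();im=env.read_camera('wrist');s=env.read_camera('scene');t=env.read_camera('top');save('s6',s);save('w6',im);save('t6',t)
print(o['time_s'],o['tool_pos'],o['tool_rot'],o['qpos'],o['force'],o['grip_width'],proj('scene',o['tool_pos']))
save('v6',np.vstack([cv2.resize(im[80:],(640,320)),np.hstack([cv2.resize(s[110:230,330:450],(320,280),interpolation=2),cv2.resize(t[150:255,165:285],(320,280),interpolation=2)])]))
```

```text
18.35 [0.54714827 0.31159477 0.27721657] [-1.79968832e+02  1.21681844e-02 -1.74309247e+02] [-37.97247315  14.6773533    7.27981151  81.75774716  -1.81754022
  83.68359833  64.96306194] [-0.70983172  0.44594682 -0.82827249] 0.0333943419971056 [[378.53299027 141.87143493]]
```

View pics/v6.png

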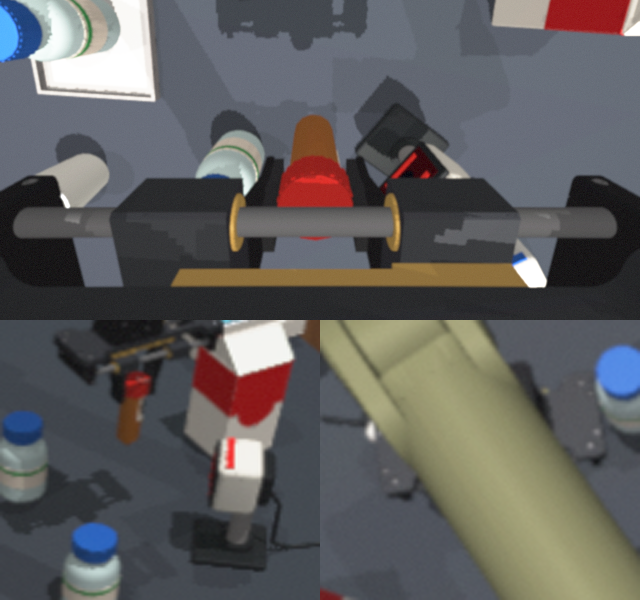

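Run:
```python
from h import *
for n,f in(('scene','s6'),('top','top0')):
    im=cv2.imread(f'pics/{f}.png');h=cv2.cvtColor(im,cv2.COLOR_BGR2HSV)
    m=((h[...,0]<8)|(h[...,0]>172))&(h[...,1]>110)&(h[...,2]>170)
    x0,x1,y0,y1=(410,421,157,178) if n=='scene' else (185,215,165,205)
    ys,xs=np.nonzero(m[y0:y1,x0:x1]);P=atz(n,np.c_[xs+x0,ys+y0],.192)[:,:2];u=np.linalg.svd(P-P.mean(0))[2][0]
    print(n,len(P),P.mean(0),np.degrees(np.arctan2(u[1],u[0]))%180)
im=cv2.imread('pics/s6.png')
# predicted model overlay of reader head+window+tube
ax=np.radians(58.8);X=np.array([np.cos(ax),np.sin(ax),0]);Y=np.array([-X[1],X[0],0]);W=np.array([.608,.411,.15])
top=[W+[0,0,.042]+a*X+b*Y for a,b in((0,-.04),(0,.04),(.052,.04),(.052,-.04))]
print(proj('scene',top+[W]).round(1).tolist())
S=4;c=cv2.resize(im[140:220,370:450],None,fx=6,fy=6,interpolation=2)
q=((proj('scene',top)-[370,140]+.5)*6).astype(int);cv2.polylines(c,[q],True,(0,255,0),1)
cv2.imwrite('pics/v7.png',c)
```

```text
scene 40 [0.61805598 0.42405416] 149.06566237719466
top 47 [0.61764986 0.42238563] 148.56881522856384
[[410.7, 173.5], [411.5, 158.0], [426.8, 159.6], [426.7, 175.2], [409.5, 174.8]]
```

Request:
{"method": "send_rows", "body": {"plan": [[25,0,0,8,0,0,0],[25,0,0,15,0,0,0],[25,0,0,20,0,0,0],[25,0,0,20,0,0,0],[25,0,0,20,0,0,0],[25,0,0,15,0,0,0],[25,0,0,9,0,0,0],[25,0,0,4,0,0,0],[25,0,0,0,0,0,0],[25,0,0,0,0,0,0]]}}

```text
time_s: 19.5
tool_pos: [0.5473, 0.3134, 0.167]
tool_rot: [180.0, 0.1, -174.1]
force: [-0.7, 0.5, -0.5]
grip_width: 0.0335
```

View pics/v7.png

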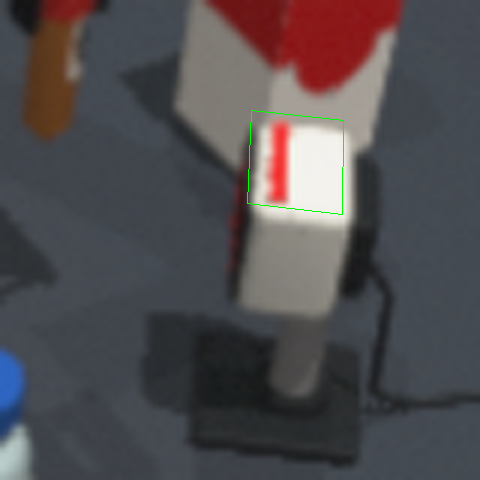

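Run:
```python
from h import *
o=env.get_obs();s=env.read_camera('scene');T=np.array(o['tool_pos']);print(o['time_s'],T,o['tool_rot'],o['joint_velocities'].round(2) if hasattr(o['joint_velocities'],'round') else '',o['grip_width'])
tip=T-[0,0,.087]; yaw=58.7
P=[tip+[0,0,0],tip+[0,0,.117]]
def ring(th,z,r=.0147): return tip+[r*np.cos(np.radians(th)),r*np.sin(np.radians(th)),z]
lab=[ring(yaw-45,.052),ring(yaw-45,.092)]
x0,y0=365,130;F=6;c=cv2.resize(s[y0:y0+95,x0:x0+80],None,fx=F,fy=F,interpolation=2)
for A,col in((P,(0,255,0)),(lab,(0,0,255))):
    q=((proj('scene',A)-[x0,y0]+.5)*F).astype(int);cv2.line(c,tuple(map(int,q[0])),tuple(map(int,q[1])),col,1)
save('v8',c)
X=np.array([np.cos(np.radians(58.8)),np.sin(np.radians(58.8))]);d=T[:2]+.015*X-[.608,.411];print('label rel window along,lat',d@X,d@[-X[1],X[0]])
```

```text
19.5 [0.54726415 0.31340442 0.16697803] [ 1.79957563e+02  8.29230215e-02 -1.74144231e+02] [ 0.01 -0.36  0.07 -0.35 -0.03 -0.   -0.07] 0.033541202442489995
label rel window along,lat -0.09994258657646211 0.0013941282504213101
```

View pics/v8.png

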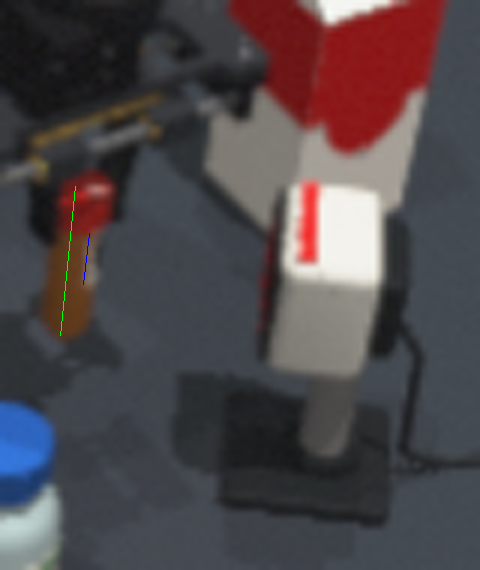

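Request:
{"method": "send_rows", "body": {"plan": [[25,0,0,0,0,0,0],[25,0,0,0,0,0,0],[25,0,0,0,0,0,0],[25,0,0,0,0,0,0],[25,0,0,0,0,0,0]]}}

```text
time_s: 20.05
tool_pos: [0.5467, 0.3131, 0.1661]
tool_rot: [180.0, 0.0, -174.1]
force: [-0.3, 0.5, -0.7]
grip_width: 0.0334
```

```bash
python3 -c "
from cell import env
o=env.get_obs();print(o['tool_pos'],o['joint_velocities'],o['grip_width']);env.sign_off()"
```

```text
[0.54674673 0.31310341 0.1661114 ] [-0.01740403  0.02453063 -0.02305133  0.04058203 -0.03039034 -0.0233248
 -0.00895272] 0.03342464947014388
the job is handed in; nothing more can be done
```

I moved the left-most bottle into the grey tray and let it go. I then drew the red-capped tube out of the rack, and the arm is holding it at the reader. I handed the job in at about 20 s on the robot's clock; sign-off gave no verdict.

- **Bottle:** it looked upright near the tray's centre in the top and scene pictures taken right after release. I did not measure it again after that.
- **Tube position:** the label is about 100 mm from the window, about 1 mm off to the side, and about 151 mm above the bench. This is worked out from the arm's pose and my estimate of the reader's position. The arm was still.
- **Label direction:** turned to within about 1° of the reader's axis by calculation. The white line on the cap read 22–25° depending on how I measured it, and I used 23°. The last scene picture agreed with that, showing the label's edge where expected.
- **Disagreements:** my drawn outlines sat about 2–3 mm off the picture for both the reader head and the tube, well within the allowed margins. The grip reads 33.4 mm on a 35 mm cap, but the tube stayed in place through the move.
- **Other objects:** I saw no contact with the reader or the bystander objects. The two blue-capped tubes were still in the rack after the red one was lifted.

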